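# Angle the slip tray past the post into its bay

## Task

Put the long card tray away in its wooden bay: push one end to angle it, slide that end in behind the post, then push the other end in, so that the tray lies inside the bay with its long side flush against the back rail. Only push it along the table with the fingers, never lift or tip it, and leave the mug, the stamp and the card box where they are. Finish with the hand clear.

Things in the scene. Friction and masses are not known exactly. Their poses are not given: they have to be found in the camera images.
- bay: Fixed low pale-wood frame, green inside, open to the robot. Origin: on the table, middle of the back rail's inner face. +x goes out through the rail, -x out of the mouth, y along the rail. Rail (18 mm thick, 40 high) inner face at x=0; side walls (18 thick, 40 high) have inner faces at y=+150 and -150 mm and run from x=0 to -75 mm. No floor: the tray slides on the table.
- post: Fixed dark steel post, brass cap, radius 12 mm, 62 high, thin brass disc at its foot, origin under its centre. Stands before the bay's mouth, nearer the +y wall: about 100 mm clear between post and back rail; the opening between post and -y wall is shorter than the tray.
- tray_center (a point): Centre of the loose pale-wood card tray, 25 mm above the table: 240 mm long (its y axis), 64 wide (x), 50 high, flat solid sides (cards above, to 68, are look only); 0.3-0.6 kg, slides under a 1-5 N push. Starts before the mouth, roughly parallel to the rail, shifted to the bay's -y side, its +y end short of the post. Flush home, its centre is 32 mm from the rail's inner face.
- tray_end_a (a point): Middle of the tray's end face at its own +y end, 25 mm above the table: the end that is nearer the post and goes in behind it.
- tray_end_b (a point): Middle of the tray's end face at its own -y end, 25 mm above the table: the trailing end.
- mug: Loose blue ceramic mug, radius 38 mm, 80 mm high, handle on its own +y side, origin under its centre. Leave alone.
- stamp: Loose dark wooden rubber stamp, radius 17 mm, 72 mm high, origin under its centre. Leave alone.
- cardbox: Loose closed cardboard box of cards, 70 x 110 x 49 mm, origin under its centre. Leave alone.

How it is judged:
By the outcome, as a careful person would: the job done as asked, in the order asked, and still so for the second after the job is handed in, with the robot touching nothing.
It also fails if it takes over 72 s, if anything falls off the work surface, if the arm or the gripper's body presses on something with over 40 N, if the wrist force passes 120 N, or if a joint passes its speed limit or range.

## Robot

A 6-joint arm with a two-finger parallel gripper is mounted at the origin on the work surface. World frame = base frame: x ahead of the robot, y to its left, z up, the work surface at z = 0. Lengths are in m, angles in rad, forces in N, time in s.
With the tool pointing down it reaches from about 0.35 to 0.85 m from the base axis. Payload 8.1 kg.
Tool frame: the origin (TCP) lies between the finger pads; the fingertips stand 19 mm ahead of it and the grasp point (between the pads) is the TCP; z points along the fingers, y is the direction in which the jaws open and shut (so a half turn about z gives the same grasp; the last joint's range is limited). The gripper opens to 93 mm and grips with 3 to 60 N. Pads are 15 mm wide; open, the fingers measure 128 mm over their backs; the gripper's body (75 mm by 188 mm) begins 65 mm behind the grasp point.
Start: joints at [1.256, 0.13, 1.488, -0, 1.523, -0.085], TCP at [0.137, 0.584, 0.238] pointing down, gripper open.
Joint ranges: [-2.96, 2.96], [-0.89, 2.26], [0.02, 2.5], [-1.34, 4.48], [0, 2.73], [-2.66, 2.66]. Speed limits (rad/s): [2.39, 2.39, 2.79, 3.14, 3.14, 3.14].

## Interface

Orientations are given as a 3x3 rotation matrix whose columns are the frame's x, y, z axes.
In Python, from station import bot gives the robot as it stands.
- The arm moves only by the tool apply_moves, never from a script. Its argument "rows" is a list of rows, each a list of 3 entries, a list of its own where there are three numbers: the shift along the tool's x, y, z in mm, then the turn about the tool's z in degrees, then the finger opening in mm, from 0 to 93. In form: [[[dx, dy, dz], twist, grip], ...]. A call has 1 to 20 rows; each row shifts and turns the pose as measured when the row begins, along the tool's axes as they then stand; what a row does not reach is not made up. A row lasts 1/12 s, in which the tool goes at most 41.7 mm and 7.16 degrees, less where a joint would pass 70% of its speed; a pose out of reach is approached as far as the arm can. A call is refused whole if a number of a shift passes 41.7 or a number of a turn 7.16, either way. A call with a gripper value outside its range is refused whole. The fingers move at their own pace and stop on an object; "force" is the grip in N (left out, the last holds). Time passes only in rows, so rows that do not move let the fingers close. It gives the time, the measured TCP pose, the force and the opening at its end, in the units of the state.
- bot.sense(): the state, without advancing time (a new reading comes with each control period).
- bot.get_image(name): name is "scene" or "top"; returns the picture (384x512x3 uint8, blue, green, red); there is no depth.
- bot.calibration(name): a dict with "mtx" (3x3 intrinsics, pixels), "rvec" (rotation vector, rad) and "tvec" (3), from world to camera coordinates, as OpenCV has them. Camera axes: x right, y down, z forward; pixel columns grow to the right and rows downward; lengths in m; the calibration is good to about 2 mm. A picture is of the moment at which its call begins. calibration takes no time and is no camera call.
- bot.job_done(): hands the job in, once; it reports no verdict.
Trained networks look in the newest picture that a camera, given by its name, has taken for a name from the list of things; names that differ only in an ending like _2 or _b are one class to them, and where a whole thing is asked for, a point or a joint stands for the part that bears it (a point fixed in the world has none). Each returns a list of dicts, best first, with "conf" (0 to 1); they miss things now and then, are a little off and sometimes report something else, mostly with a low value. They report only what shows in the picture. A call takes as long as a camera call.
- bot.spot_in(camera, name): "rect" ([left, top, width, height] in pixels, round what is visible of it).
- bot.masks_of(camera, name): "mask" (384x512 bool, what is visible of it) and "rect" ([left, top, width, height] in pixels, round what is visible of it).
- bot.pinpoint(camera, name): "location" ([row, column] in pixels: a listed point, or the origin of a listed thing).
The state is a dict: "time_s": time; "q": joint angles; "dq": joint speeds; "tau": joint torques, N m; "tcp_pos": TCP position; "eef_rot": TCP orientation; "contact_force": force on the tool from outside, world axes, zero at the start; "wrist_torque": the same for the moment, N m; "finger_gap": finger opening in m.
Only numpy, scipy, OpenCV 4.12 (cv2) and the standard library are available. Lean on these libraries where they do the work, as an engineer would, in place of code of your own. Each camera call takes 0.05 s, during which the arm holds its last target.

## Working session

There is one attempt and no reset: what is moved stays moved. The work goes in short steps, Python scripts to look and compute and a tool call to move; the robot and the scene stay as the last step left them, time stands still between calls to the robot, and variables do not carry over. Pictures are saved under pics/ and viewed, and the job is handed in when it is done.

Besides the shell and the picture viewer there is one more tool, called after ">>>" by a JSON object that holds its "name" and its "arguments". apply_moves: Moves the arm, as the interface text tells. Its arguments: {"type":"object","properties":{"rows":{"type":"array"},"force":{"type":"number"}},"required":["rows"]}

```bash
ls; mkdir -p pics
cat > h.py <<'E'
import numpy as np, cv2
from station import bot
def cam(n):
    c=bot.calibration(n); return np.array(c["mtx"],float),np.array(c["rvec"],float).reshape(3),np.array(c["tvec"],float).reshape(3)
def px2w(n,row,col,z):
    K,r,t=cam(n); R=cv2.Rodrigues(r)[0]
    d=R.T@np.linalg.inv(K)@np.array([col,row,1.]); o=-R.T@t
    return o+d*(z-o[2])/d[2]
def w2px(n,p):
    K,r,t=cam(n); return cv2.projectPoints(np.array(p,float).reshape(-1,1,3),r,t,K,None)[0].reshape(-1,2)
E
python3 - <<'E'
from h import *
for n in("scene","top"):
    im=bot.get_image(n); cv2.imwrite(f"pics/{n}0.png",im)
    for t,z in [("bay",0),("post",0),("tray_center",.025),("tray_end_a",.025),("tray_end_b",.025),("mug",0),("stamp",0),("cardbox",0)]:
        for o in bot.pinpoint(n,t)[:2]:
            print(n,t,round(o["conf"],2),np.round(o["location"],1),np.round(px2w(n,*o["location"],z),4))
s=bot.sense();print(s["time_s"],s["tcp_pos"],s["eef_rot"],s["finger_gap"])
E
```

```text
pics
scene bay 0.76 [250.7 234.9] [0.6994 0.0309 0.    ]
scene post 0.73 [220.5 271.8] [0.5813 0.0798 0.    ]
scene post 0.35 [242.4 381.6] [0.5279 0.3553 0.    ]
scene tray_center 0.83 [179.1 220.9] [ 0.5321 -0.0906  0.025 ]
scene tray_end_a 0.97 [183.4 262. ] [0.5001 0.0159 0.025 ]
scene tray_end_a 0.68 [177.7 175.1] [ 0.5783 -0.2055  0.025 ]
scene tray_end_b 0.97 [183.4 262. ] [0.5001 0.0159 0.025 ]
scene tray_end_b 0.68 [177.7 175.1] [ 0.5783 -0.2055  0.025 ]
scene mug 0.76 [239.9 381.2] [0.5214 0.3524 0.    ]
scene stamp 0.76 [203.9 347.8] [0.4522 0.2425 0.    ]
scene cardbox 0.83 [175.8 113.2] [ 0.6281 -0.3787  0.    ]
top bay 0.72 [120.5 238.2] [0.7045 0.0274 0.    ]
top post 0.61 [165.5 210.9] [0.595  0.0911 0.    ]
top post 0.61 [200.3  97.4] [0.5109 0.3553 0.    ]
top tray_center 0.84 [189.8 290.2] [ 0.5353 -0.094   0.025 ]
top tray_center 0.62 [168.5 212.7] [0.5838 0.085  0.025 ]
top tray_end_a 0.85 [178.3 336.1] [ 0.5627 -0.2004  0.025 ]
top tray_end_a 0.69 [204.7 237.6] [0.5001 0.0268 0.025 ]
top tray_end_b 0.85 [178.3 336.1] [ 0.5627 -0.2004  0.025 ]
top tray_end_b 0.69 [204.7 237.6] [0.5001 0.0268 0.025 ]
top mug 0.74 [200.8  96.6] [0.5097 0.3571 0.    ]
top mug 0.71 [206.5 239.6] [0.4982 0.0225 0.    ]
top stamp 0.65 [222.  146.4] [0.4607 0.2394 0.    ]
0.9 [0.13664872 0.58424617 0.23765062] [[-9.73715004e-01  2.27769821e-01 -2.44371250e-06]
 [ 2.27769821e-01  9.73715003e-01  2.91791764e-05]
 [ 9.02561531e-06  2.78555979e-05 -1.00000000e+00]] 0.09296512226830911
```

View pics/scene0.png

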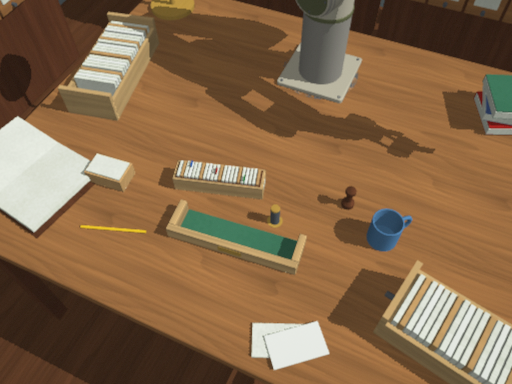

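View pics/top0.png

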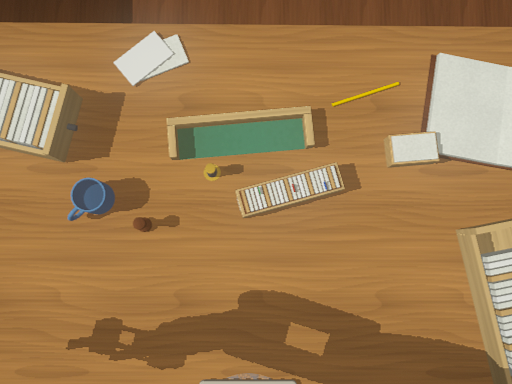

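The scene shows the bay (235,250), the post to its +y side, and the tray in front toward -y with roughly 15° of yaw. I'll zoom in for accurate corners.

Run:
```python
import cv2
im=cv2.imread("pics/top0.png")[95:225,155:355]
cv2.imwrite("pics/topz.png",cv2.resize(im,None,fx=4,fy=4,interpolation=cv2.INTER_CUBIC))
im=cv2.imread("pics/scene0.png")[150:280,155:315]
cv2.imwrite("pics/scenez.png",cv2.resize(im,None,fx=4.5,fy=4.5,interpolation=cv2.INTER_CUBIC))
```

```text
(no output)
```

View pics/topz.png

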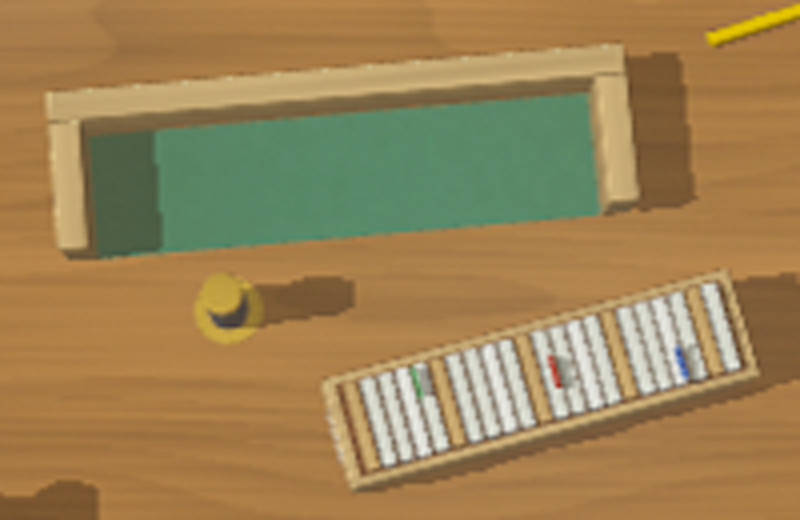

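View pics/scenez.png

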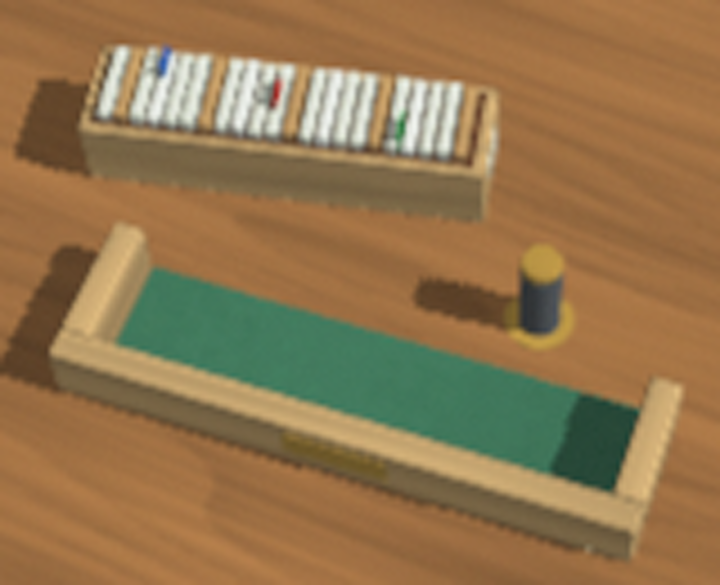

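```bash
cat > fit.py <<'E'
from h import *
from scipy.optimize import least_squares
def fit(obs,x0):
    # obs: list of (cam, local xyz, u,v)
    def res(p):
        c,s=np.cos(p[2]),np.sin(p[2]); out=[]
        for n,l,u,v in obs:
            w=[p[0]+c*l[0]-s*l[1],p[1]+s*l[0]+c*l[1],l[2]]
            out+=list(w2px(n,w)[0]-[u,v])
        return np.array(out)
    r=least_squares(res,x0,loss="soft_l1"); return r.x,res(r.x).reshape(-1,2)
E
python3 - <<'E'
from fit import *
T=lambda u,v:(155+u/4,95+v/4)
S=lambda u,v:(155+u/4.5,150+v/4.5)
b=[("top",(.018,.168,.04),*T(47,94)),("top",(.018,-.168,.04),*T(622,44)),("top",(-.075,.15,0),*T(97,258)),("top",(-.075,-.15,0),*T(600,214)),("top",(0,-.15,0),*T(588,93)),
("scene",(.018,.168,.04),*S(634,523)),("scene",(.018,-.168,.04),*S(52,352)),("scene",(.018,-.168,0),*S(60,388)),("scene",(.018,.168,0),*S(630,555))]
p,r=fit(b,[.7,.03,.1]);print(p,np.round(r,1).tolist())
for n in("top","scene"):
    q,r=fit([o for o in b if o[0]==n],[.7,.03,.1]);print(n,q)
t=[("top",(.032,.12,.05),*T(325,382)),("top",(.032,-.12,.05),*T(725,272)),("top",(-.032,-.12,.05),*T(757,374)),("top",(-.032,.12,.05),*T(352,489)),
("scene",(.032,.12,.05),*S(487,165)),("scene",(.032,.12,0),*S(480,220)),("scene",(.032,-.12,.05),*S(82,128)),("scene",(.032,-.12,0),*S(92,175)),("scene",(-.032,.12,.05),*S(497,92))]
q,r=fit(t,[.53,-.09,.2]);print(q,np.round(r,1).tolist())
for n in("top","scene"):
    print(n,fit([o for o in t if o[0]==n],[.53,-.09,.2])[0])
po=[("top",(0,0,.062),*T(222,296)),("top",(0,0,0),*T(229,310)),("scene",(0,0,.062),*S(543,264)),("scene",(0,0,0),*S(540,320))]
w,r=fit(po,[.59,.09,0]);print(w,r.round(1).tolist())
c,s=np.cos(p[2]),np.sin(p[2])
R=np.array([[c,-s],[s,c]])
print("post in bay",R.T@(w[:2]-p[:2])*1000,"tray in bay",R.T@(q[:2]-p[:2])*1000,np.degrees(q[2]-p[2]))
E
```

```text
[0.69616875 0.02345592 0.10015575] [[-0.4, 0.1], [0.5, -0.5], [0.4, 1.0], [0.5, 0.4], [0.1, 0.0], [1.0, 1.1], [-0.9, -0.3], [-0.1, -0.3], [0.8, 1.3]]
top [0.69675936 0.02394536 0.09577793]
scene [0.69528634 0.02211916 0.10806551]
[ 0.53267802 -0.0920509   0.28115617] [[-1.1, -0.1], [0.8, -1.1], [1.1, 0.3], [-0.1, 0.5], [-0.2, 1.8], [1.3, 0.4], [-0.7, -0.4], [-0.1, 0.1], [0.9, -1.5]]
top [ 0.5326387  -0.09149569  0.2798093 ]
scene [ 0.53248157 -0.09279146  0.28604574]
[0.57857241 0.0877916  0.        ] [[-0.2, -0.9], [-0.0, -0.1], [0.1, -0.9], [0.1, -0.4]]
post in bay [-110.57419939   75.77153693] tray in bay [-174.22075494  -98.58079934] 10.370560064919175
```

```bash
cat > mv.py <<'E'
from h import *
P=np.array([.6965,.0236,.098])  # bay
def b2w(x,y):
    c,s=np.cos(P[2]),np.sin(P[2]); return np.array([P[0]+(c*x-s*y)/1e3,P[1]+(s*x+c*y)/1e3])
def w2b(w):
    c,s=np.cos(P[2]),np.sin(P[2]); d=np.array(w[:2])-P[:2]; return np.array([c*d[0]+s*d[1],-s*d[0]+c*d[1]])*1e3
def hand():
    s=bot.sense();R=np.array(s["eef_rot"]);return s,R,np.degrees(np.arctan2(-R[0,1],R[1,1]))
def go(x,y,z,yawb=None):
    """bay frame mm target, hand yaw in bay frame deg"""
    s,R,psi=hand(); w=np.r_[b2w(x,y),z/1e3]
    d=R.T@(w-s["tcp_pos"])*1e3
    h=w2b(s["tcp_pos"])
    print("t",s["time_s"],"hand bay",h.round(1),"z",round(s["tcp_pos"][2]*1e3,1),"yaw bay",round(psi-np.degrees(P[2]),1),"F",np.round(s["contact_force"],1),"gap",round(s["finger_gap"]*1e3,1))
    tw=0 if yawb is None else -(yawb+np.degrees(P[2])-psi)
    print("tool shift",d.round(1),"twist",round(tw,1))
E
python3 - <<'E'
from mv import *
w=np.array([.44,-.02]);b=w2b(w);print(b)
go(*b,120,-28);go(*b,31,-28)
E
```

```text
[-259.53523642  -18.29401695]
t 0.9 hand bay [-502.3  612.7] z 237.7 yaw bay -18.8 F [-0.3 -0.5  0.1] gap 93.0
tool shift [-433.  -519.3  117.6] twist 9.2
t 0.9 hand bay [-502.3  612.7] z 237.7 yaw bay -18.8 F [-0.3 -0.5  0.1] gap 93.0
tool shift [-433.  -519.3  206.6] twist 9.2
```

>>> {"name": "apply_moves", "arguments": {"rows": [[[-25,-30,6],0,0],[[-25,-30,6],0,0],[[-25,-30,6],0,0],[[-25,-30,6],0,0],[[-25,-30,6],0,0],[[-25,-30,6],0,0],[[-25,-30,6],0,0],[[-25,-30,6],0,0],[[-25,-30,6],0,0],[[-25,-30,6],0,0],[[-25,-30,6],0,0],[[-25,-30,6],0,0],[[-25,-30,6],0,0],[[-25,-30,6],0,0],[[-25,-30,6],0,0],[[-25,-30,6],0,0]]}}

```text
time_s: 2.23
tcp_pos: [0.4264, 0.0089, 0.1384]
eef_rot: [[-0.977, 0.215, 0.012], [0.215, 0.977, 0.006], [-0.01, 0.008, -1.0]]
contact_force: [0.4, 0.8, 0.2]
finger_gap: 0.0006
```

Run:
```python
from mv import *
go(-259.5,-18.3,31,-28)
```

```text
t 2.2333 hand bay [-270.2   11.8] z 138.4 yaw bay -18.0 F [0.4 0.8 0.2] gap 0.6
tool shift [-18.4 -26.2 107.3] twist 10.0
```

>>> {"name": "apply_moves", "arguments": {"rows": [[[-6,-8,20],5,0],[[-6,-8,20],5,0],[[-5,-8,20],0,0],[[0,-2,20],0,0],[[0,0,20],0,0],[[0,0,7],0,0],[[0,0,0],0,0]]}}

```text
time_s: 2.82
tcp_pos: [0.4416, -0.0322, 0.0294]
eef_rot: [[-0.917, 0.399, 0.019], [0.4, 0.917, 0.002], [-0.017, 0.01, -1.0]]
contact_force: [-0.2, -1.0, -0.7]
finger_gap: 0.0005
```

Run:
```python
from mv import *
go(-200,-18.3,31,-28)
cv2.imwrite("pics/top1.png",bot.get_image("top"));cv2.imwrite("pics/scene1.png",cv2.resize(bot.get_image("scene")[100:300,100:350],None,fx=3,fy=3))
```

```text
t 2.8167 hand bay [-259.2  -30.6] z 29.4 yaw bay -29.2 F [-0.2 -1.  -0.7] gap 0.5
tool shift [-45.7  39.6  -0.4] twist -1.2
```

View pics/scene1.png

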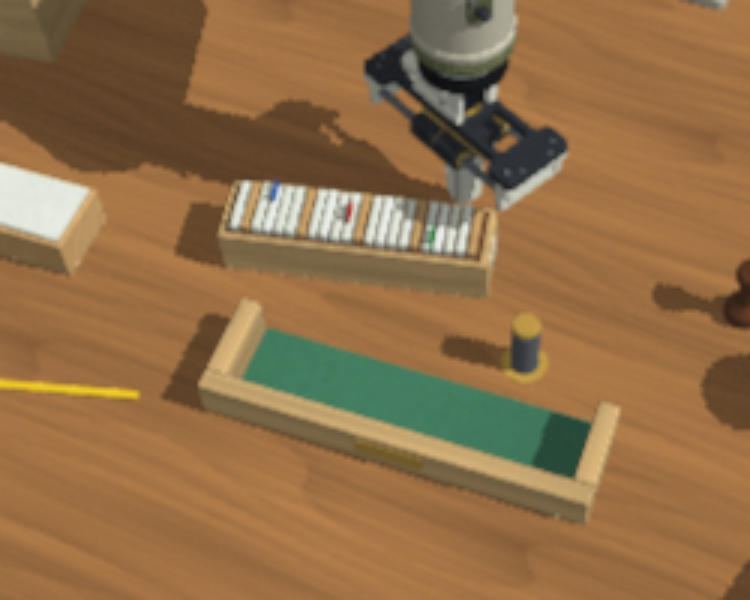

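>>> {"name": "apply_moves", "arguments": {"rows": [[[-4,13,0],0,0],[[-5.3,2.8,0],0,0],[[-5.3,2.8,0],0,0],[[-5.3,2.8,0],0,0],[[-5.3,2.8,0],0,0],[[-5.3,2.8,0],0,0],[[-5.3,2.8,0],0,0],[[-5.3,2.8,0],0,0],[[-5.3,2.8,0],0,0],[[-5.3,2.8,0],0,0],[[-5.3,2.8,0],0,0],[[-5.3,2.8,0],0,0],[[-5.3,2.8,0],0,0],[[-5.3,2.8,0],0,0]]}}

```text
time_s: 4.08
tcp_pos: [0.5389, -0.0154, 0.0387]
eef_rot: [[-0.918, 0.396, 0.026], [0.397, 0.918, 0.0], [-0.024, 0.011, -1.0]]
contact_force: [-1.0, 0.5, -1.2]
finger_gap: 0.0004
```

```bash
cat > look.py <<'E'
from mv import *
import sys
def look(k):
    go(0,0,31)
    a=cv2.resize(bot.get_image("top")[95:245,155:355],None,fx=4,fy=4,interpolation=cv2.INTER_CUBIC)
    cv2.imwrite(f"pics/t{k}.png",a)
    m=bot.masks_of("top","tray_center")
    # tray from mask: min area rect of mask at top plane
    for o in m[:1]:
        pts=np.argwhere(o["mask"])
        w=np.array([w2b(px2w("top",r,c,.05)) for r,c in pts],np.float32)
        print("mask",round(o["conf"],2),cv2.minAreaRect(w))
    for n in ("top","scene"):
        if n=="scene": cv2.imwrite(f"pics/s{k}.png",cv2.resize(bot.get_image("scene")[130:290,140:320],None,fx=4,fy=3.7,interpolation=cv2.INTER_CUBIC))
        for t in ("tray_center","tray_end_a"):
            for o in bot.pinpoint(n,t)[:2]: print(n,t,round(o["conf"],2),w2b(px2w(n,*o["location"],.025)).round(1))
look(sys.argv[1])
E
python3 look.py 2
```

```text
t 4.0833 hand bay [-160.6  -23.4] z 38.7 yaw bay -29.0 F [-1.   0.5 -1.2] gap 0.4
tool shift [-129.    98.2   11.9] twist 0
mask 0.83 ((-158.7251434326172, -178.6562042236328), (92.55296325683594, 72.58507537841797), 73.69766235351562)
top tray_end_a 0.93 [-164.9 -225. ]
scene tray_center 0.59 [-135.1 -105.7]
scene tray_end_a 0.71 [-169.8 -230.4]
scene tray_end_a 0.61 [-102.4    1.9]
```

View pics/t2.png

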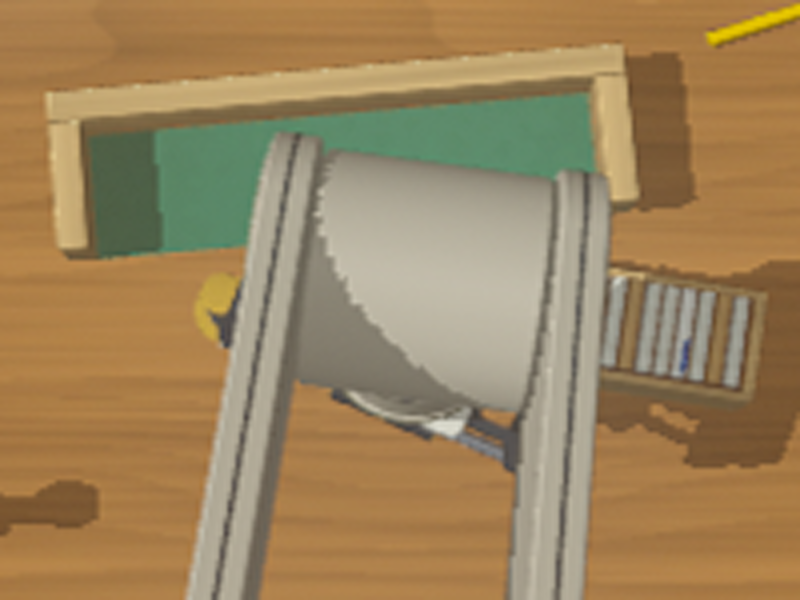

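View pics/s2.png

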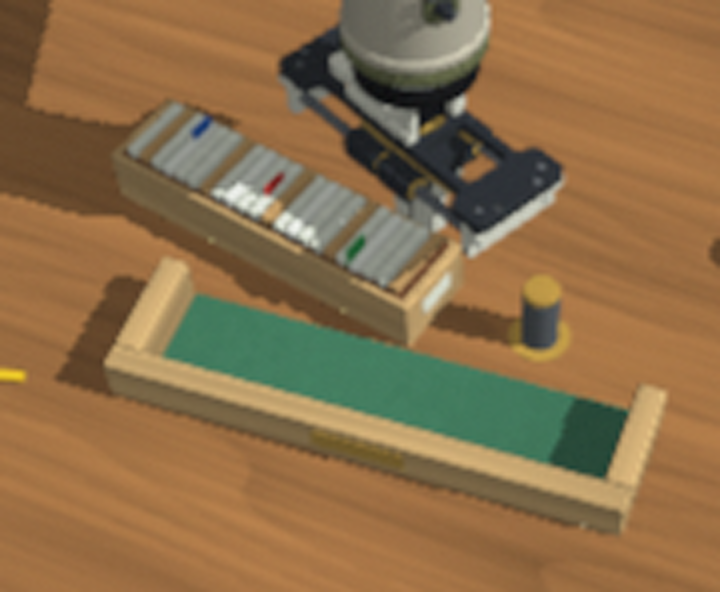

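The tray has turned to about −16° and end a (scene ≈(248,218)) is near the post. I'll push a bit more and lower the hand.

>>> {"name": "apply_moves", "arguments": {"rows": [[[-4.4,2.4,4],0,0],[[-4.4,2.4,4],0,0],[[-4.4,2.4,1],0,0],[[0,0,0],0,0]]}}

```text
time_s: 4.77
tcp_pos: [0.5538, -0.014, 0.0296]
eef_rot: [[-0.918, 0.397, 0.026], [0.397, 0.918, 0.001], [-0.024, 0.011, -1.0]]
contact_force: [1.4, 0.2, -0.4]
finger_gap: 0.0002
```

```bash
python3 look.py 3
```

```text
t 4.7667 hand bay [-145.6  -23.4] z 29.6 yaw bay -29.0 F [ 1.4  0.2 -0.4] gap 0.2
tool shift [-116.    91.1    2.3] twist 0
mask 0.63 ((-156.58267211914062, -174.16871643066406), (96.48318481445312, 69.97282409667969), 68.8003921508789)
top tray_center 0.75 [-135.  -108.4]
top tray_end_a 0.95 [-175.8 -220.9]
top tray_end_a 0.26 [-219.2  233.4]
scene tray_center 0.78 [-140.9 -109.7]
scene tray_end_a 0.96 [-89.2  -5.3]
scene tray_end_a 0.63 [-175.5 -233. ]
```

View pics/s3.png

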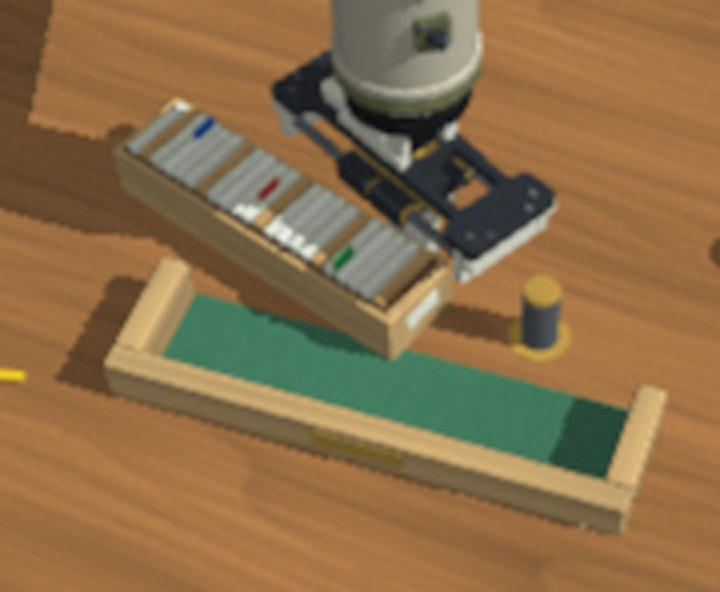

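>>> {"name": "apply_moves", "arguments": {"rows": [[[11,-6,0],0,0],[[11,-6,0],0,0],[[5,-3,-20],0,0],[[0,0,-40],0,20],[[0,0,-40],0,20]]}}

```text
time_s: 5.53
tcp_pos: [0.5111, -0.0164, 0.1217]
eef_rot: [[-0.918, 0.397, 0.009], [0.397, 0.918, 0.003], [-0.007, 0.006, -1.0]]
contact_force: [1.7, -0.1, 0.2]
finger_gap: 0.0096
```

```bash
python3 look.py 4
python3 - <<'E'
from mv import *
go(-192,-270,130,-111);print(bot.sense()["q"])
E
```

```text
t 5.5333 hand bay [-188.5  -21.7] z 121.7 yaw bay -29.0 F [ 1.7 -0.1  0.2] gap 9.6
tool shift [-153.7  109.8   92.4] twist 0
mask 0.75 ((-162.73764038085938, -188.197021484375), (67.80606079101562, 68.16889953613281), 71.14457702636719)
top tray_center 0.67 [-4.4  1.7]
top tray_end_a 0.69 [-171.  -221.7]
scene tray_center 0.6 [-138.8 -105.8]
scene tray_center 0.19 [-178.3 -240. ]
scene tray_end_a 0.7 [-161.8 -229.5]
scene tray_end_a 0.63 [-92.5  -8.7]
t 5.8833 hand bay [-187.3  -21.8] z 120.6 yaw bay -29.0 F [ 0.2 -0.1 -0.4] gap 20.0
tool shift [-116.3 -219.3   -9.9] twist 82.0
[-0.1349483  -0.02774039  1.87060746  0.0040916   1.28895764 -1.2987166 ]
```

View pics/s4.png

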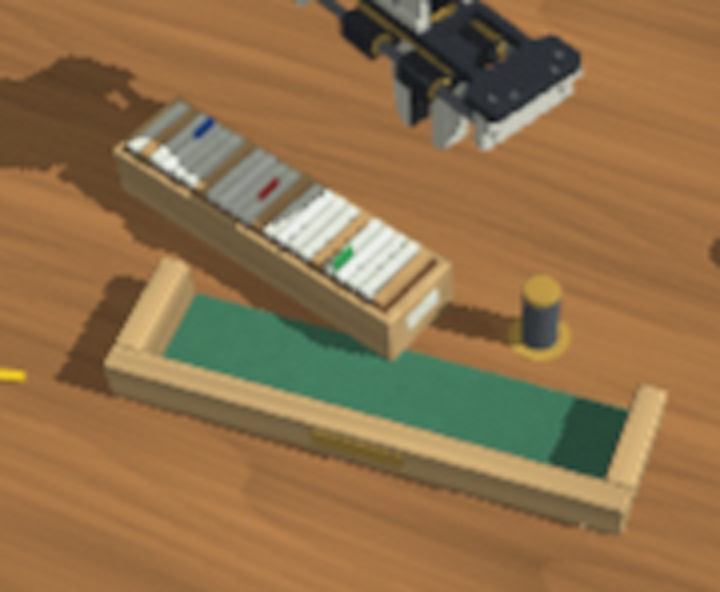

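```bash
cat >> fit.py <<'E'
def trayfit(S,top=None,x0=(.56,-.1,-.3)):
    """S: dict corner->(px,py) in s-crop; corner like 'ba1' back/front, a/b, 1 top 0 bottom"""
    from mv import w2b,P
    obs=[]
    for src,n,f in ((S,"scene",lambda u,v:(140+u/4-.4,130+v/3.7-.4)),(top or {},"top",lambda u,v:(155+u/4-.4,95+v/4-.4))):
        for k,(u,v) in src.items():
            obs.append((n,(.032*(1 if k[0]=='b' else -1),.12*(1 if k[1]=='a' else -1),.05*int(k[2])),*f(u,v)))
    p,r=fit(obs,list(x0)); print("tray bay",w2b(p[:2]).round(1),"yaw",round(np.degrees(p[2]-P[2]),2)); print(r.round(1).tolist())
E
python3 - <<'E'
from fit import *
trayfit(dict(ba1=(392,323),ba0=(392,358),fa1=(451,264),bb1=(115,149),bb0=(125,193),fb1=(180,98)))
E
```

```text
tray bay [-131.5 -110.5] yaw -19.56
[[-0.3, 0.5], [0.5, 1.3], [1.1, -0.5], [-0.6, 0.1], [-0.1, -0.7], [-0.3, -0.9]]
```

>>> {"name": "apply_moves", "arguments": {"rows": [[[-11.6,-22,-1],0,25],[[-11.6,-22,-1],0,25],[[-11.6,-22,-1],0,25],[[-11.6,-22,-1],0,25],[[-11.6,-22,-1],0,25],[[-11.6,-22,-1],0,25],[[-11.6,-22,-1],0,25],[[-11.6,-22,-1],0,25],[[-11.6,-22,-1],0,25],[[-11.6,-22,-1],0,25]]}}

```text
time_s: 6.72
tcp_pos: [0.5217, -0.2657, 0.1082]
eef_rot: [[-0.921, 0.39, -0.019], [0.389, 0.921, 0.017], [0.024, 0.008, -1.0]]
contact_force: [0.4, 0.5, 0.2]
finger_gap: 0.0251
```

>>> {"name": "apply_moves", "arguments": {"rows": [[[0,0,0],7,25],[[0,0,0],7,25],[[0,0,0],7,25],[[0,0,0],7,25],[[0,0,0],7,25],[[0,0,0],7,25],[[0,0,0],7,25],[[0,0,0],7,25],[[0,0,0],7,25],[[0,0,0],7,25],[[0,0,0],7,25],[[0,0,0],5,25],[[0,0,0],0,25]]}}

```text
time_s: 7.8
tcp_pos: [0.5066, -0.2643, 0.0785]
eef_rot: [[0.298, 0.953, -0.057], [0.954, -0.296, 0.039], [0.02, -0.066, -0.998]]
contact_force: [-0.5, 0.6, -1.4]
finger_gap: 0.0253
```

```bash
python3 look.py 5
python3 - <<'E'
from mv import *
go(-192,-270,30,-111)
E
```

```text
t 7.8 hand bay [-217.1 -267.9] z 78.5 yaw bay -112.9 F [-0.5  0.6 -1.4] gap 25.3
tool shift [330.3  98.9  47.9] twist 0
t 7.9 hand bay [-217.2 -267.9] z 78.6 yaw bay -112.4 F [-0.7 -0.1 -0.3] gap 25.2
tool shift [ 6.7 27.2 47.1] twist -1.4Traceback (most recent call last):
  File "look.py", line 17, in <module>
    look(sys.argv[1])
    ~~~~^^^^^^^^^^^^^
  File "look.py", line 11, in look
    w=np.array([w2b(px2w("top",r,c,.05)) for r,c in pts],np.float32)
                    ~~~~^^^^^^^^^^^^^^^
  File "h.py", line 6, in px2w
    K,r,t=cam(n); R=cv2.Rodrigues(r)[0]
          ~~~^^^
  File "h.py", line 4, in cam
    c=bot.calibration(n); return np.array(c["mtx"],float),np.array(c["rvec"],float).reshape(3),np.array(c["tvec"],float).reshape(3)
ValueError: time passes only in moves, steps and waits
```

View pics/t5.png

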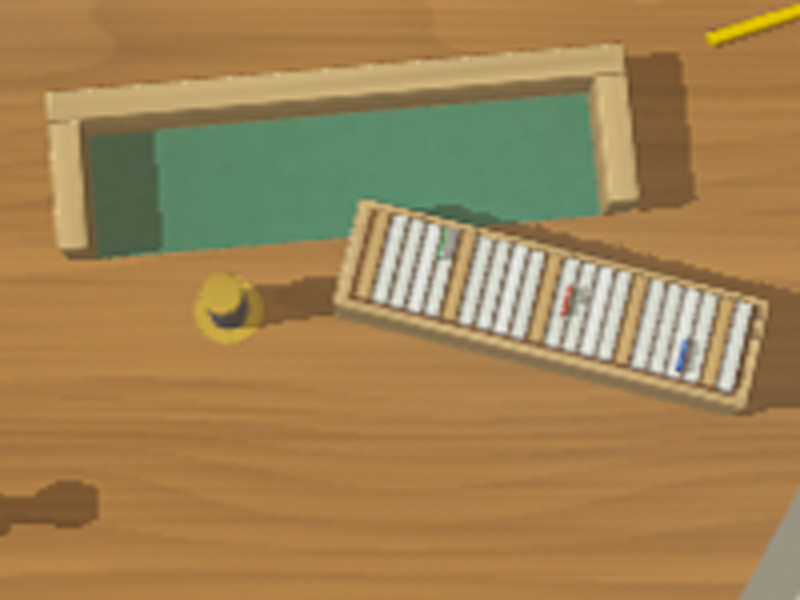

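```bash
python3 - <<'E'
s=open('h.py').read()
s=s.replace("def cam(n):\n    c=bot","_c={}\ndef cam(n):\n    if n not in _c: _c[n]=_cam(n)\n    return _c[n]\ndef _cam(n):\n    c=bot")
open('h.py','w').write(s)
l=open('look.py').read()
i=l.index("    m=bot.masks");j=l.index("    for n in (");l=l[:i]+l[j:]
open('look.py','w').write(l)
E
python3 - <<'E'
from fit import *
trayfit({},dict(ba1=(362,200),bb1=(768,303),fb1=(742,412),fa1=(335,308)))
trayfit(dict(ba1=(392,323),ba0=(392,358),fa1=(451,264),bb1=(115,149),bb0=(125,193),fb1=(180,98)),dict(ba1=(362,200),bb1=(768,303),fb1=(742,412),fa1=(335,308)))
E
```

```text
tray bay [-132.5 -108.1] yaw -19.69
[[-0.5, -0.1], [0.6, 0.1], [0.7, 0.1], [-0.8, -0.2]]
tray bay [-132.1 -109.6] yaw -19.6
[[0.1, 0.5], [0.9, 1.3], [1.5, -0.5], [-0.1, 0.0], [0.3, -0.8], [0.1, -0.9], [0.0, -0.3], [1.2, -0.2], [1.4, -0.2], [-0.2, -0.3]]
```

Run:
```python
from mv import *
go(-193,-257,30,-112.7)
```

```text
t 7.9 hand bay [-217.2 -267.9] z 78.6 yaw bay -112.4 F [-0.7 -0.1 -0.3] gap 25.2
tool shift [18.3 21.3 47.7] twist 0.3
```

>>> {"name": "apply_moves", "arguments": {"rows": [[[9,11,8],0,25],[[9,10,10],0,25],[[0,0,10],0,25],[[0,0,10],0,25],[[0,0,8],0,25],[[0,0,0],0,25]]}}

```text
time_s: 8.4
tcp_pos: [0.5276, -0.2509, 0.0264]
eef_rot: [[0.276, 0.959, -0.06], [0.961, -0.274, 0.04], [0.022, -0.069, -0.997]]
contact_force: [-1.1, 0.7, -1.0]
finger_gap: 0.025
```

```bash
python3 look.py 6
python3 - <<'E'
from mv import *
go(-130,-105,30,-112.7); go(-188,-245,30)
E
```

```text
t 8.4 hand bay [-194.9 -256.7] z 26.4 yaw bay -111.5 F [-1.1  0.7 -1. ] gap 25.0
tool shift [310.5  86.6  -3.6] twist 0
top tray_center 0.69 [-133.1 -108.8]
top tray_end_a 0.71 [-167.  -224.3]
top tray_end_a 0.69 [-92.4   4.3]
scene tray_center 0.69 [-138.6 -109.4]
scene tray_end_a 0.67 [-174.8 -233. ]
scene tray_end_a 0.6 [-91.3  -2.9]
t 8.7 hand bay [-192.7 -258.2] z 30.0 yaw bay -111.6 F [-0.6  0.4 -0.2] gap 25.1
tool shift [165.5   1.8   3.4] twist 1.1
t 8.7 hand bay [-192.7 -258.2] z 30.0 yaw bay -111.6 F [-0.6  0.4 -0.2] gap 25.1
tool shift [14.  -0.5  0.4] twist 0
```

View pics/s6.png

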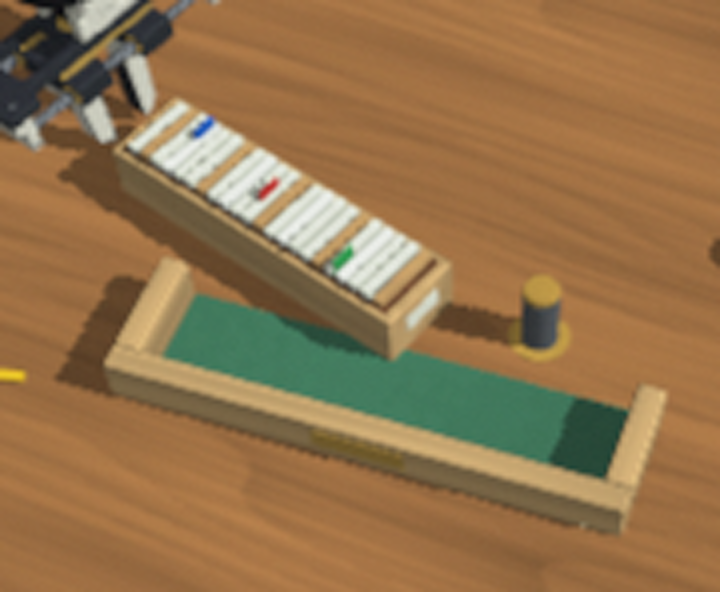

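>>> {"name": "apply_moves", "arguments": {"rows": [[[7,0,0.3],1,25],[[7,0,0.3],0,25],[[7,0,0.3],0,25],[[7,0,0.3],0,25],[[7,0,0.3],0,25],[[7,0,0.3],0,25],[[7,0,0.3],0,25],[[7,0,0.3],0,25],[[7,0,0.3],0,25],[[7,0,0.3],0,25],[[7,0,0.3],0,25],[[0,0,0],0,25]]}}

```text
time_s: 9.7
tcp_pos: [0.5563, -0.1747, 0.0321]
eef_rot: [[0.292, 0.955, -0.05], [0.956, -0.291, 0.032], [0.016, -0.057, -0.998]]
contact_force: [0.0, -0.7, 0.6]
finger_gap: 0.0247
```

```bash
python3 look.py 7
python3 - <<'E'
from mv import *
go(-130,-105,30,-112.7)
E
```

```text
t 9.7 hand bay [-159.  -183.7] z 32.1 yaw bay -112.6 F [ 0.  -0.7  0.6] gap 24.7
tool shift [230.6  76.3   0.3] twist 0
top tray_end_a 0.95 [-153.4 -178.8]
top tray_end_a 0.67 [-58.3  42.3]
scene tray_center 0.97 [-106.5  -64.4]
scene tray_center 0.16 [-127.3  345.5]
scene tray_end_a 0.76 [-150.7 -185.5]
scene tray_end_a 0.72 [-56.1  39.3]
t 10.0 hand bay [-159.7 -185.2] z 31.9 yaw bay -112.6 F [-0.1 -0.   0.1] gap 25.2
tool shift [85.4 -3.3  3.4] twist 0.1
```

View pics/s7.png

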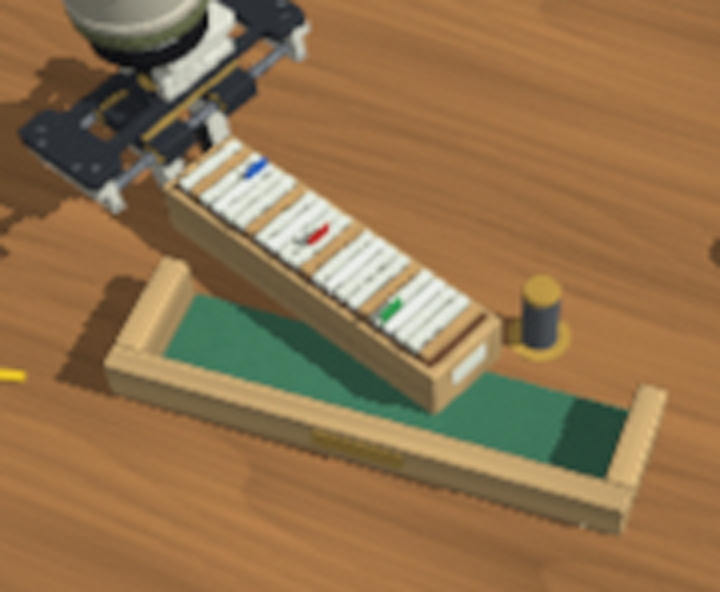

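View pics/t7.png

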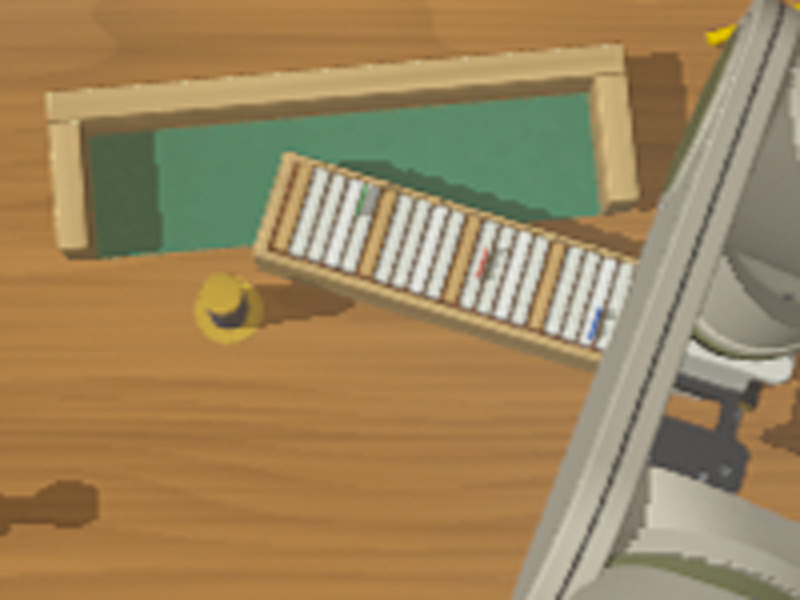

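Run:
```python
from fit import *
trayfit(dict(ba1=(433,375),ba0=(434,412),fa1=(499,318),bb1=(168,190),bb0=(173,228),fb1=(233,140)),dict(ba1=(288,153),fa1=(256,258)))
```

```text
tray bay [-105.8  -67.1] yaw -22.37
[[0.6, 1.1], [0.7, 1.1], [1.2, -0.4], [-1.6, -1.1], [-0.3, -0.4], [-0.6, -2.2], [0.3, -0.3], [-0.1, -0.2]]
```

>>> {"name": "apply_moves", "arguments": {"rows": [[[7,-0.3,0.4],-0.2,25],[[7,-0.3,0.4],-0.2,25],[[7,-0.3,0.4],-0.2,25],[[7,-0.3,0.4],-0.2,25],[[7,-0.3,0.4],-0.2,25],[[7,-0.3,0.4],-0.2,25],[[7,-0.3,0.4],-0.2,25],[[7,-0.3,0.4],-0.2,25],[[7,-0.3,0.4],-0.2,25],[[7,-0.3,0.4],-0.2,25],[[0,0,0],0,25]]}}

```text
time_s: 10.92
tcp_pos: [0.5749, -0.1036, 0.0307]
eef_rot: [[0.258, 0.965, -0.047], [0.966, -0.257, 0.027], [0.014, -0.053, -0.999]]
contact_force: [-0.4, -1.9, 1.1]
finger_gap: 0.0249
```

```bash
python3 look.py 8
```

```text
t 10.9167 hand bay [-133.5 -114.7] z 30.7 yaw bay -110.5 F [-0.4 -1.9  1.1] gap 24.9
tool shift [154.2  84.7  -2.5] twist 0
top tray_center 0.93 [-83.9   6.3]
top tray_end_a 0.66 [-42.1 118.3]
scene tray_center 0.84 [-81.    5.9]
scene tray_end_a 0.82 [-129.8 -111.3]
```

View pics/s8.png

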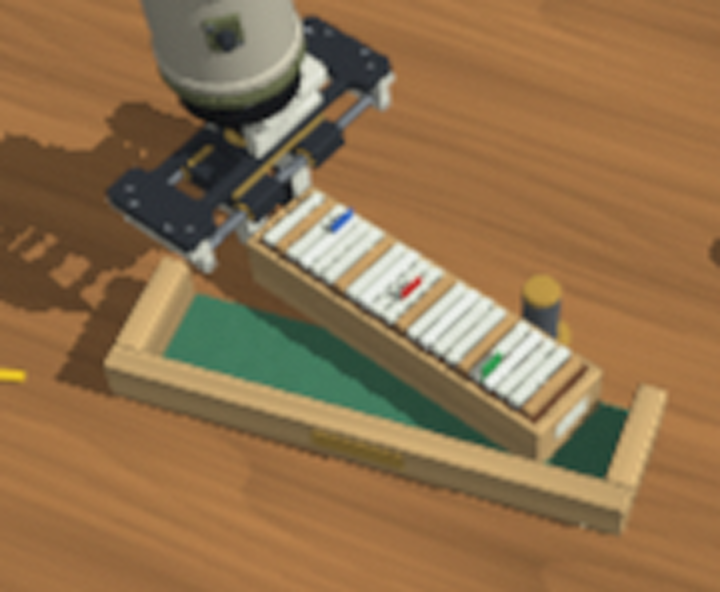

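View pics/t8.png

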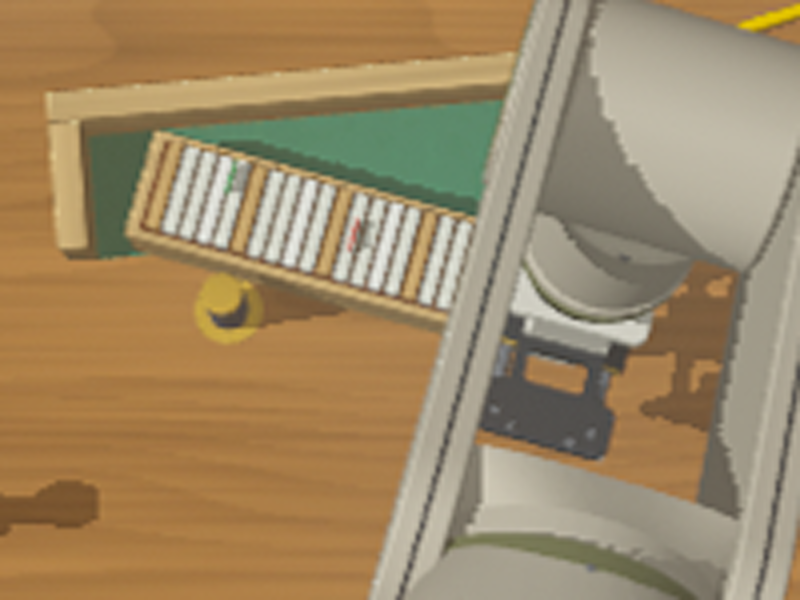

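>>> {"name": "apply_moves", "arguments": {"rows": [[[-8,0,0],0,25],[[-12,0,0],0,0],[[-12,0,0],0,0],[[0,0,-20],0,0],[[0,0,-30],0,0],[[0,0,-30],0,0]]}}

```text
time_s: 11.72
tcp_pos: [0.5613, -0.1436, 0.1025]
eef_rot: [[0.262, 0.963, -0.064], [0.965, -0.26, 0.032], [0.015, -0.07, -0.997]]
contact_force: [0.8, -0.3, -0.1]
finger_gap: 0.001
```

Run:
```python
from fit import *
trayfit(dict(ba1=(537,425),ba0=(538,458),fa1=(600,372),bb1=(250,238),fb1=(312,190)),dict(ba1=(157,130),fa1=(127,237)))
from mv import *
go(-195,-62,110,-180)
```

```text
tray bay [-84.5   3.2] yaw -20.92
[[0.7, 2.6], [-0.1, 3.3], [1.3, -1.1], [-1.0, 0.2], [0.3, -2.4], [0.8, 0.2], [0.3, 0.0]]
t 11.7167 hand bay [-151.  -153.2] z 102.5 yaw bay -110.7 F [ 0.8 -0.3 -0.1] gap 1.0
tool shift [ 69.7 -73.8  -1.2] twist 69.3
```

>>> {"name": "apply_moves", "arguments": {"rows": [[[0,-20,-2],0,0],[[0,-20,-2],0,0],[[0,-20,-2],0,0],[[15,-14,-2],0,0],[[18,0,-1],0,0],[[18,0,-1],0,0],[[18,0,-1],0,0],[[0,0,-1],5,0],[[0,0,-1],5,0],[[0,0,-1],5,0],[[0,0,-1],5,0],[[0,0,-1],5,0],[[0,0,-1],5,0],[[0,0,-1],5,0],[[0,0,-1],5,0],[[0,0,-1],5,0],[[0,0,-1],5,0],[[0,0,-1],5,0],[[0,0,-1],5,0],[[0,0,-1],5,0]]}}

```text
time_s: 13.38
tcp_pos: [0.506, -0.0862, 0.1435]
eef_rot: [[0.994, 0.094, -0.049], [0.095, -0.995, 0.024], [-0.046, -0.029, -0.999]]
contact_force: [0.6, 0.7, -0.1]
finger_gap: 0.0006
```

```bash
python3 look.py 9
python3 - <<'E'
from mv import *
go(-190,-62,30,-180)
E
```

```text
t 13.3833 hand bay [-200.4  -90.7] z 143.5 yaw bay -180.2 F [ 0.6  0.7 -0.1] gap 0.6
tool shift [205.1 -88.2 105.7] twist 0
top tray_center 0.62 [-77.9   4.6]
top tray_center 0.17 [-219.2  235.2]
top tray_end_a 0.59 [-35.7 120.1]
scene tray_center 0.71 [-84.1   1.1]
scene tray_end_a 0.89 [-39.9 107.4]
scene tray_end_a 0.56 [-119.5 -114.8]
t 13.6833 hand bay [-200.1  -89.6] z 143.4 yaw bay -179.8 F [-0.7 -0.   0.2] gap 0.3
tool shift [ 15.4 -24.3 113.6] twist 0.2
```

View pics/t9.png

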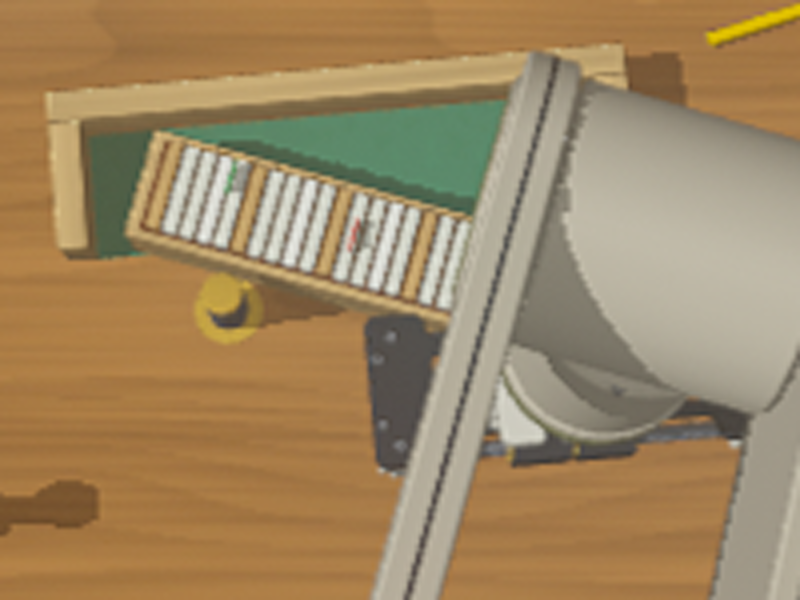

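View pics/s9.png

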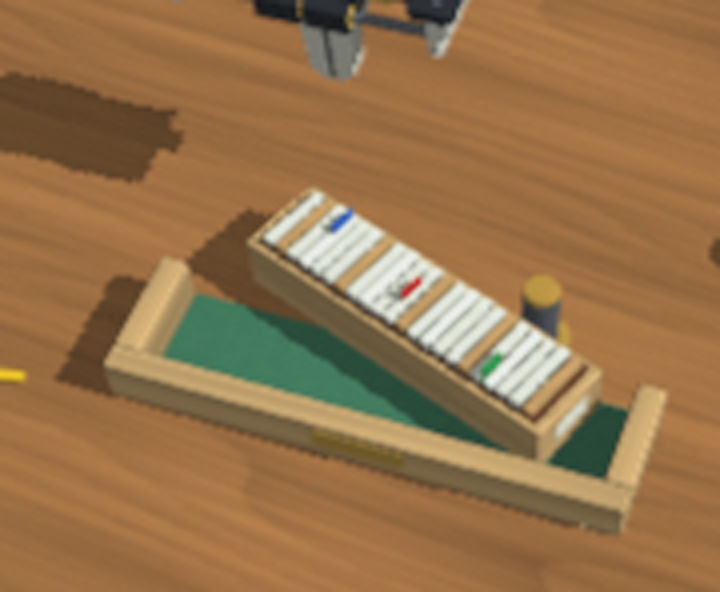

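>>> {"name": "apply_moves", "arguments": {"rows": [[[4,-12,15],0,0],[[3,-12,20],0,0],[[2,0,22],0,0],[[2,0,22],0,0],[[2,0,18],0,0],[[2,0,13],0,0],[[0,0,0],0,0]]}}

```text
time_s: 14.27
tcp_pos: [0.5156, -0.0571, 0.0314]
eef_rot: [[0.992, 0.116, -0.043], [0.117, -0.993, 0.023], [-0.04, -0.028, -0.999]]
contact_force: [-1.2, 0.2, 0.4]
finger_gap: 0.0006
```

Run:
```python
from mv import *
go(-150,-62,29,-180)
```

```text
t 14.2667 hand bay [-188.   -62.6] z 31.4 yaw bay -179.0 F [-1.2  0.2  0.4] gap 0.6
tool shift [38.   0.1  0.8] twist 1.0
```

>>> {"name": "apply_moves", "arguments": {"rows": [[[6,0,-0.2],0,0],[[6,0,-0.2],0,0],[[6,0,-0.2],0,0],[[6,0,-0.2],0,0],[[6,0,-0.2],0,0],[[6,0,-0.2],0,0],[[6,0,-0.2],0,0],[[6,0,-0.2],0,0],[[6,0,-0.2],0,0],[[6,0,-0.2],0,0],[[6,0,-0.2],0,0],[[6,0,-0.2],0,0],[[0,0,0],0,0]]}}

```text
time_s: 15.35
tcp_pos: [0.5971, -0.0488, 0.0353]
eef_rot: [[0.992, 0.119, -0.04], [0.12, -0.993, 0.021], [-0.037, -0.026, -0.999]]
contact_force: [-0.8, 0.2, 0.4]
finger_gap: 0.0002
```

```bash
python3 look.py 10
```

```text
t 15.35 hand bay [-106.   -62.3] z 35.3 yaw bay -178.8 F [-0.8  0.2  0.4] gap 0.2
tool shift [107.5 -59.9   1.9] twist 0
top tray_center 0.86 [-60.3   5.6]
top tray_end_a 0.78 [-45.5 133.2]
scene tray_center 0.96 [-64.    4.5]
scene tray_end_a 0.85 [-43.9 120.2]
scene tray_end_a 0.79 [ -56.8 -120. ]
```

View pics/s10.png

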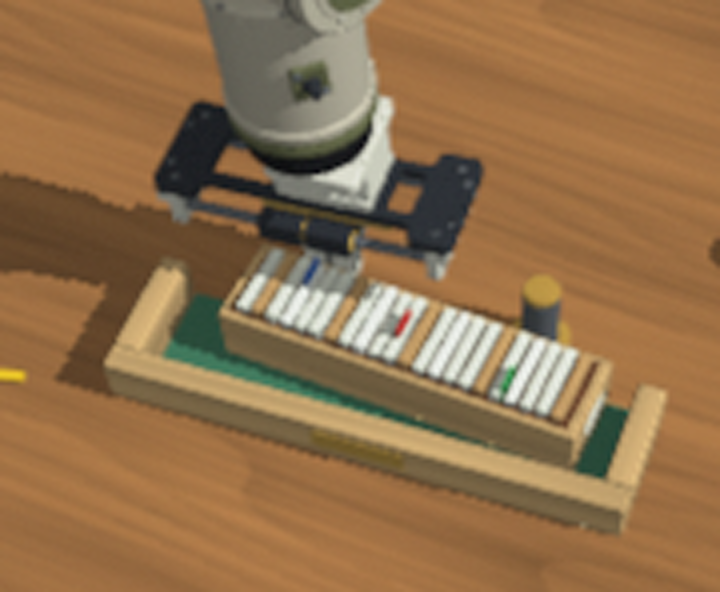

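>>> {"name": "apply_moves", "arguments": {"rows": [[[6,0,1],0,0],[[6,0,1],0,0],[[3,0,1],0,0],[[0,0,0],0,0],[[-8,0,0],0,0],[[-12,0,0],0,0],[[-10,0,0],0,93],[[0,-20,0],0,93],[[0,-20,0],0,93],[[0,-14,0],0,93],[[0,0,0],0,93]]}}

```text
time_s: 16.57
tcp_pos: [0.5718, 0.0035, 0.0335]
eef_rot: [[0.992, 0.117, -0.04], [0.118, -0.993, 0.021], [-0.037, -0.026, -0.999]]
contact_force: [0.4, -0.2, -0.3]
finger_gap: 0.0293
```

```bash
python3 look.py 11
```

```text
t 16.5667 hand bay [-126.    -7.8] z 33.5 yaw bay -178.9 F [ 0.4 -0.2 -0.3] gap 29.3
tool shift [126.2  -5.3  -2.1] twist 0
top tray_center 0.18 [-107.5 -386.3]
top tray_end_a 0.77 [-55.5 127.7]
scene tray_center 0.67 [-56.6   4.4]
scene tray_end_a 0.97 [ -48.8 -114.4]
scene tray_end_a 0.94 [-57.3 125.9]
```

View pics/s11.png

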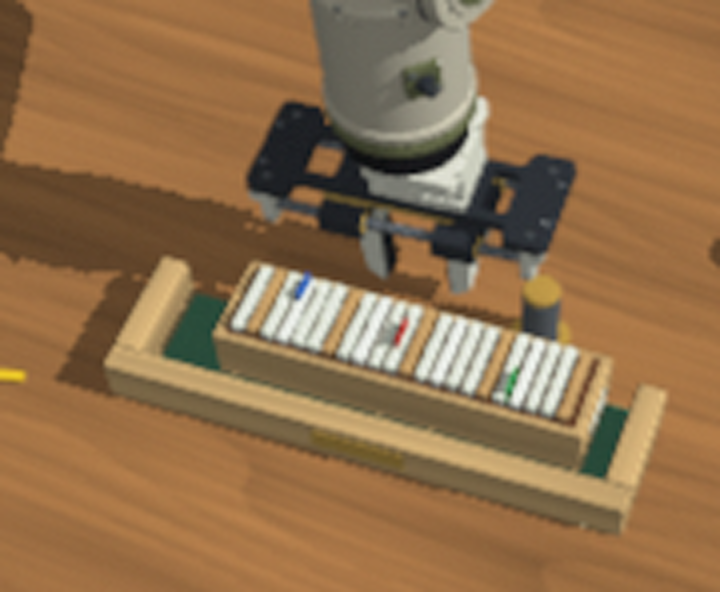

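View pics/t11.png

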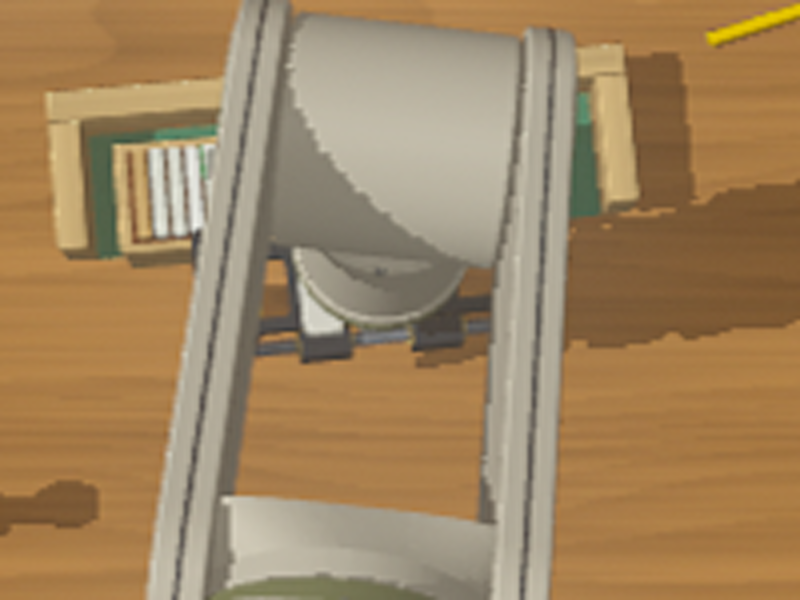

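>>> {"name": "apply_moves", "arguments": {"rows": [[[0,0,1],0,75],[[0,0,1],0,75],[[0,0,0],0,75],[[0,0,0],0,75],[[0,0,0],0,75],[[5,0,0],0,75],[[5,0,0],0,75],[[5,0,0],0,75],[[5,0,0],0,75],[[5,0,0],0,75],[[5,0,0],0,75],[[5,0,0],0,75],[[5,0,0],0,75],[[4,0,0],0,75],[[3,0,0],0,75]]}}

```text
time_s: 18.12
tcp_pos: [0.6233, 0.0042, 0.0289]
eef_rot: [[0.993, 0.112, -0.043], [0.113, -0.993, 0.02], [-0.041, -0.025, -0.999]]
contact_force: [-4.3, -0.6, 3.8]
finger_gap: 0.0747
```

```bash
python3 look.py 12
```

```text
t 18.1167 hand bay [-74.8 -12.1] z 28.9 yaw bay -179.2 F [-4.3 -0.6  3.8] gap 74.7
tool shift [ 74.8 -11.1  -4.9] twist 0
top tray_center 0.49 [-152.3  339.9]
top tray_end_a 0.77 [-35.6 137.1]
scene tray_center 0.96 [-33.8  11.6]
scene tray_end_a 0.85 [-21.3 127.1]
scene tray_end_a 0.77 [ -29.4 -109.8]
```

View pics/s12.png

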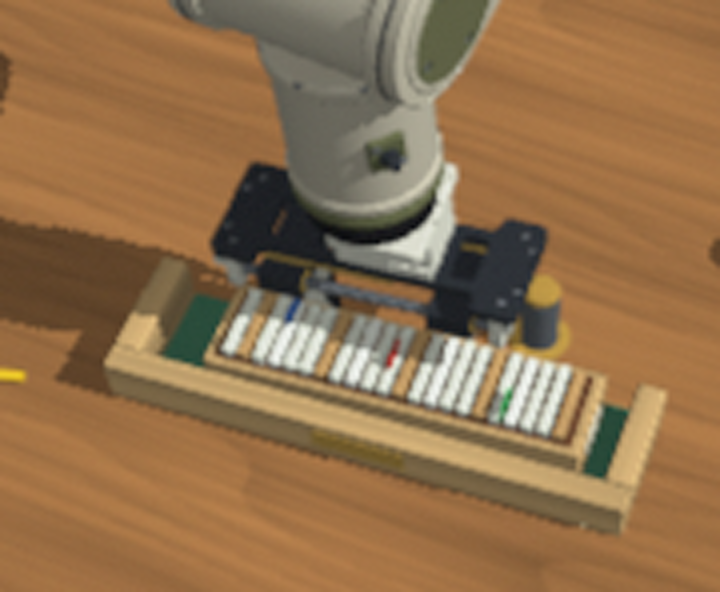

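>>> {"name": "apply_moves", "arguments": {"rows": [[[4,0,-1],0,75],[[4,0,-1],0,75],[[4,0,0],0,75]]}}

```text
time_s: 18.67
tcp_pos: [0.6251, 0.0056, 0.0284]
eef_rot: [[0.992, 0.109, -0.065], [0.111, -0.994, 0.021], [-0.062, -0.028, -0.998]]
contact_force: [-24.9, -3.6, 19.3]
finger_gap: 0.0751
```

```bash
python3 look.py 13
```

```text
t 18.6667 hand bay [-72.8 -10.9] z 28.4 yaw bay -179.3 F [-24.9  -3.6  19.3] gap 75.1
tool shift [ 72.7 -10.1  -6.8] twist 0
top tray_center 0.92 [-35.9  16.5]
top tray_center 0.3 [-218.1  230.4]
top tray_end_a 0.67 [-31.4 141.2]
scene tray_center 0.71 [-35.4  12.8]
scene tray_end_a 0.83 [-20.  123.2]
scene tray_end_a 0.8 [ -34.9 -111. ]
```

View pics/s13.png

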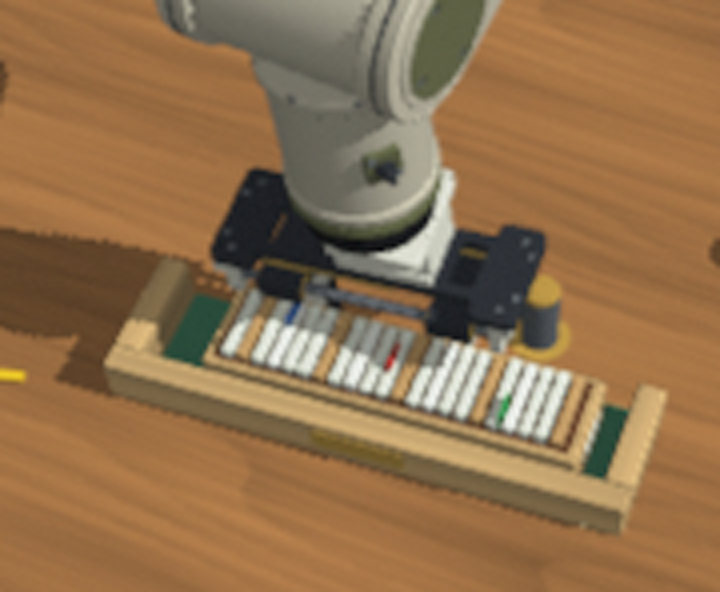

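The force rose to 25 N, so the tray is seated on the rail. I'll back off and check.

>>> {"name": "apply_moves", "arguments": {"rows": [[[-6,0,0],0,75],[[-12,0,-1],0,75],[[-12,0,-1],0,75],[[-10,0,-1],0,75],[[0,0,-25],0,75],[[0,0,-35],0,75],[[-10,0,-35],0,75],[[-30,0,-20],0,75],[[-35,0,-10],0,75],[[-35,0,0],0,75],[[-30,0,0],0,75]]}}

```text
time_s: 19.88
tcp_pos: [0.4511, -0.0176, 0.1729]
eef_rot: [[0.992, 0.109, -0.062], [0.111, -0.994, 0.021], [-0.06, -0.027, -0.998]]
contact_force: [-1.0, -0.3, 0.1]
finger_gap: 0.0749
```

```bash
python3 look.py 14
```

```text
t 19.8833 hand bay [-248.2  -17. ] z 172.9 yaw bay -179.3 F [-1.  -0.3  0.1] gap 74.9
tool shift [256.5 -10.2 127.2] twist 0
top tray_center 0.74 [-37.7  10.3]
top tray_center 0.22 [-101.8   73.2]
top tray_end_a 0.93 [-35.9 132. ]
top tray_end_a 0.58 [ -34.1 -105.7]
scene tray_center 0.98 [-27.6  14.6]
scene tray_end_a 0.97 [ -39.2 -124.1]
scene tray_end_a 0.94 [-25.6 124.5]
```

View pics/s14.png

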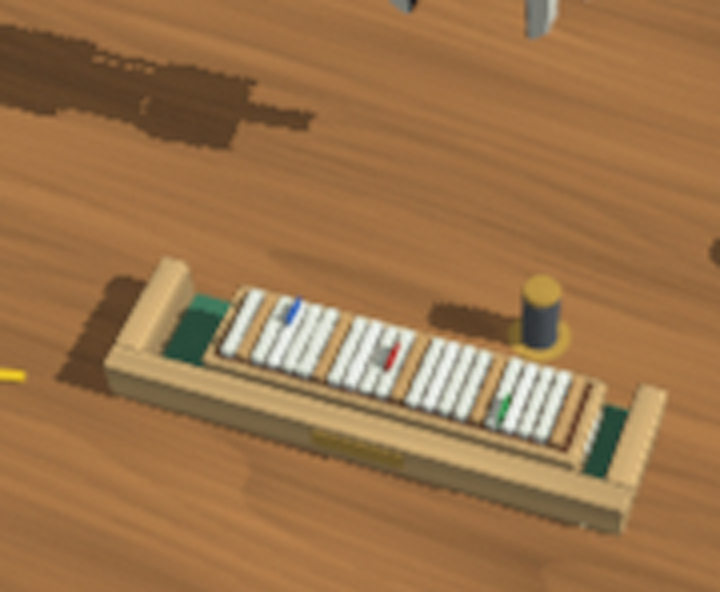

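View pics/t14.png

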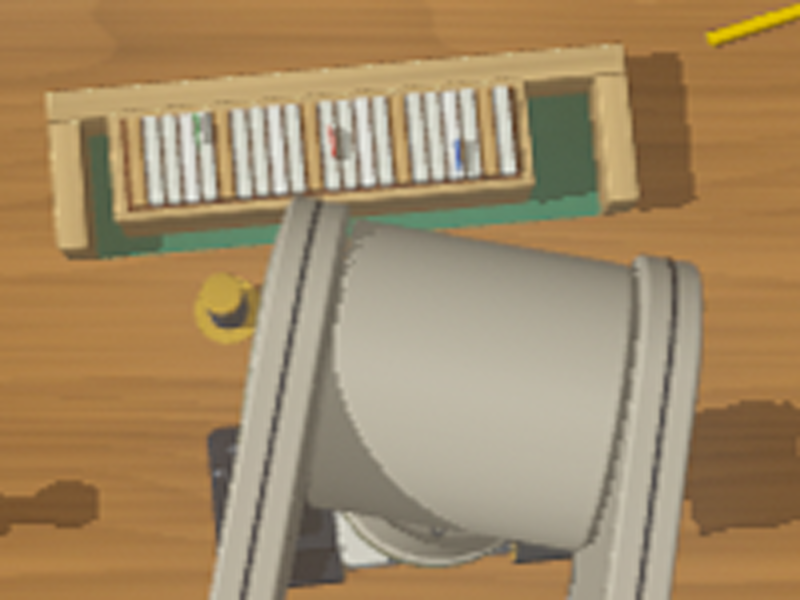

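Run:
```python
from fit import *
from mv import *
for n in("top","scene"):
    im=bot.get_image(n)
    b=(162,100,300,160) if n=="top" else (160,190,310,265)
    K=5.2
    c=cv2.resize(im[b[1]:b[3],b[0]:b[2]],None,fx=K,fy=K,interpolation=cv2.INTER_CUBIC)
    cv2.imwrite(f"pics/z15{n}_raw.png",c)
    def line(pts,col):
        w=[np.r_[b2w(x,y),z/1e3] for x,y,z in pts]
        q=(w2px(n,w)-[b[0],b[1]]+.5)*K
        cv2.polylines(c,[np.int32(q)],False,col,1)
    line([(0,150,40),(0,-150,40)],(0,0,255))
    line([(0,135,50),(-64,135,50),(-64,-105,50),(0,-105,50),(0,135,50)],(255,0,0))
    cv2.imwrite(f"pics/z15{n}.png",c)
```

```text
(no output)
```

View pics/z15top.png

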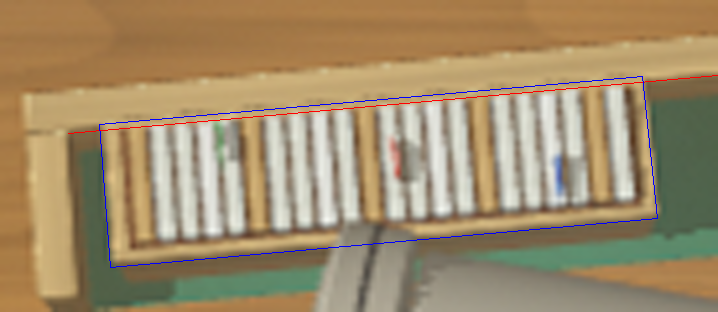

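View pics/z15scene_raw.png

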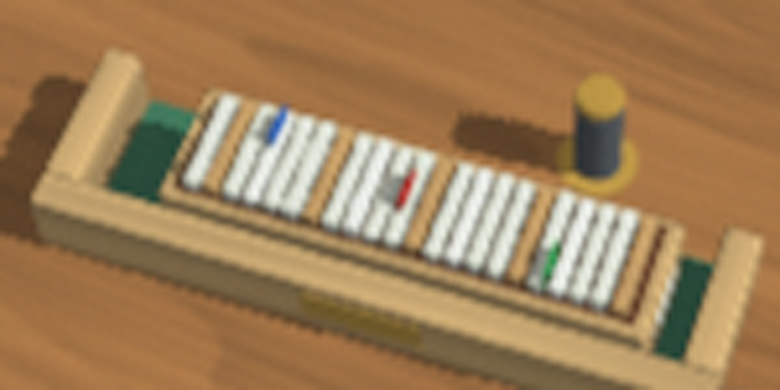

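View pics/z15scene.png

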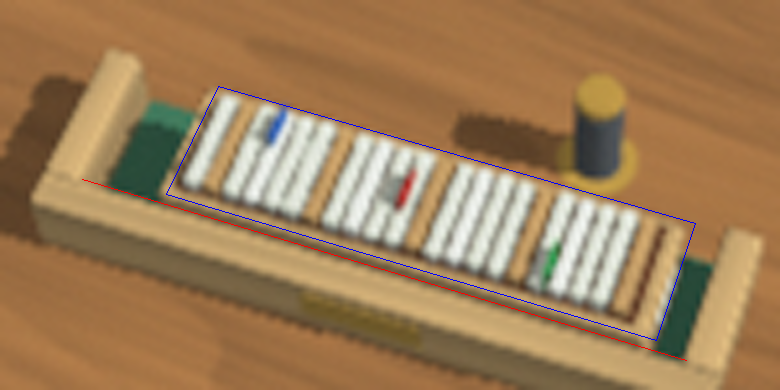

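Run:
```python
from mv import *
im=bot.get_image("scene"); a=cv2.imread("pics/scene0.png")
for t in("mug","stamp","cardbox"):
    print(t,[(round(o["conf"],2),np.round(o["location"],1).tolist()) for o in bot.pinpoint("scene",t)[:1]])
cv2.imwrite("pics/fin.png",im)
for nm,(y0,y1,x0,x1) in dict(mug=(205,250,365,412),stamp=(185,210,340,358),box=(150,190,83,136)).items():
    print(nm,"diff",np.abs(im[y0:y1,x0:x1].astype(int)-a[y0:y1,x0:x1]).max(2).mean().round(2))
```

```text
mug [(0.62, [239.3, 381.8])]
stamp [(0.49, [201.9, 349.8])]
cardbox [(0.65, [175.7, 111.0])]
mug diff 1.5
stamp diff 1.6
box diff 11.53
```

View pics/fin.png

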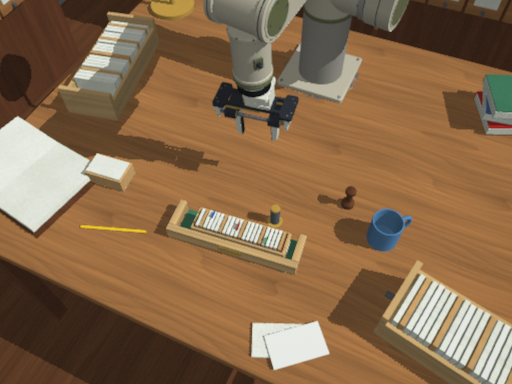

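The mug and stamp haven't changed. The card box is in the same place, at (84–134, 155–188); the pixel difference there looks like the arm's shadow. The tray is flush and the hand is clear.

```bash
python3 -c "
from station import bot
print(bot.job_done(), bot.sense()['time_s'])"
```

```text
the job is handed in; nothing more can be done
the job is handed in; nothing more can be done
```

The tray is in its bay, with its long side flush against the back rail. I handed the job in at about 20 s of the 72 s allowed. No verdict was reported.

**What I did:** I pushed end a to angle the tray to about −20°. Then I pushed on end b's face to slide end a in behind the post, and pushed end b in from the front. A last push on the front side with the fingers apart seated the tray against the rail. The wrist force reached about 25 N sideways and 19 N vertically there, so I stopped pressing. The tray was only ever pushed, and the hand finished well clear.

**Last checks:**
- **Fit:** An outline of a flush tray drawn over both camera pictures matched the real tray to about 1–2 mm, and the tray was parallel to the rail. It sits about 11 mm toward the +y side, between the walls.
- **Disagreement:** The networks' point estimates of the tray centre were looser, 28 to 38 mm from the rail where 32 mm is flush. I trusted the outline comparison.
- **Other things:** The mug and stamp were unchanged from the first picture. The card box patch differed by an average of 11.5 grey levels; I put that down to the arm's shadow, because its outline is in the same place.

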